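Shut the cutlery tray and tuck its cover under the lip

ROBOT

A 6-joint arm with a two-finger parallel gripper is mounted at the origin on the work surface. World frame = base frame: x ahead of the robot, y to its left, z up, the work surface at z = 0. Lengths are in m, angles in rad, forces in N, time in s.
With the tool pointing down it reaches from about 0.275 to 0.825 m from the base axis. Payload 4.9 kg.
Tool frame: the origin (TCP) lies midway between the tips of the shut fingers; the grasp point (between the pads) lies 19 mm behind it (bot.grip_depth is the distance from the TCP to the grasp point, in m); y points along the fingers, x is the direction in which the jaws open and shut, and the axes are right-handed (so a half turn about y gives the same grasp; the last joint's range is limited). The gripper opens to 85 mm and grips with 20 to 120 N. Pads are 22 mm wide; open, the fingers measure 114 mm over their backs; the gripper's body (76 mm by 85 mm) begins 54 mm behind the grasp point. The pads swing forward as they close: fully open they stand 13 mm farther back than shut.
Start: joints at [-1.235, 0.326, -0.193, 1.052, 0, 1.437], TCP at [0.249, -0.49, 0.231] pointing down, gripper open.
Joint ranges: [-2.65, 2.65], [-0.97, 1.79], [-1.3, 1.35], [-1.93, 2.1], [-1.47, 1.37], [-3.14, 3.14]. Speed limits (rad/s): [2.57, 2.57, 3.14, 3.14, 3.14, 3.14].

INTERFACE

Orientations are given as a unit quaternion [w, x, y, z].
In Python, from cell import bot gives the robot as it stands. Calls block until the motion is done:
- bot.move_pose(position, orientation): joint-space move of the TCP to a pose.
- bot.move_linear(position, speed=0.15, rotation=None, until_force=None): straight line of the TCP; rotation=None keeps the orientation; speed is the mean speed in m/s. With until_force (N) it stops when the force on the tool has changed by that much, and returns True; else False.
- bot.goto_joints(angles): joint-space move.
- bot.set_gripper(opening, grasp_force=None): opening from 0.0 (shut) to 1.0 (fully open); grasp_force is the grip in N (None keeps the last); returns when the fingers have stopped.
- bot.wait(seconds).
- bot.solve_ik(position, orientation): joint angles nearest the present ones, or None.
- bot.camera(name): name is "scene" or "top" or "wrist"; returns the picture (384x512x3 uint8, red, green, blue); there is no depth.
- bot.calibration(name): a dict with "mtx" (3x3 intrinsics, pixels), "k1" (the pictures are not rectified: a ray, as slopes to the right and down, at radius r is drawn at 1 + k1 r^2 times it, then the intrinsics apply), "extrinsics" (4x4, takes a point from world to camera coordinates); the wrist camera has in their place "hand_eye" (4x4, takes a point from camera to tool coordinates, whose origin is the TCP and whose axes are the tool frame's). Camera axes: x right, y down, z forward; pixel columns grow to the right and rows downward; lengths in m; the calibration is good to about 2 mm. A picture is of the moment at which its call begins: read the wrist's pose just before it. calibration takes no time and is no camera call.
A pose or a line that the arm cannot do raises bot.PlanningError and nothing moves.
- bot.close_job(): hands the job in, once; it reports no verdict.
Trained networks look in the newest picture that a camera, given by its name, has taken for a name from the list of things; names that differ only in an ending like _2 or _b are one class to them, and where a whole thing is asked for, a point or a joint stands for the part that bears it (a point fixed in the world has none). Each returns a list of dicts, best first, with "confidence" (0 to 1); they miss things now and then, are a little off and sometimes report something else, mostly with a low value. They report only what shows in the picture. A call takes as long as a camera call. They do not tell look-alikes from the thing itself.
- bot.search_frame(camera, thing): "bbox" ([left, top, width, height] in pixels, round what is visible of it).
Readings, each from a call of its own:
- bot.read_clock(): time.
- bot.read_joint_positions(): joint angles.
- bot.read_joint_vel(): joint speeds.
- bot.read_joint_efforts(): joint torques, N m.
- bot.read_position(): TCP position.
- bot.read_tool_rot(): TCP orientation.
- bot.read_ft_force(): force on the tool from outside, world axes, zero at the start.
- bot.read_moment(): the same for the moment, N m.
- bot.read_gripper_width(): opening from 0.0 (shut) to 1.0 (fully open).
Only numpy, scipy, OpenCV 4.12 (cv2) and the standard library are available. Lean on these libraries where they do the work, as an engineer would, in place of code of your own. Each camera call takes 0.05 s, during which the arm holds its last target.

TASK

Close the cutlery tray on the stall counter: fold its open yellow cover over onto the tray, then hold it down and push its free edge fully home beneath the red retaining lip, so that it stays shut by itself. Do it by pushing with the fingertips, without picking anything up, and leave the shaker, bottles, cup, jar and bowl standing where they are.

Things in the scene. Friction and masses are not known exactly. Their poses are not given: they have to be found in the camera images.
- tray: Steel cutlery tray fixed to the counter, 160 mm square and 60 mm high (floor of the box on the counter), wooden cutlery inside. Origin: centre of its underside. Its x axis points from the hinge side (nearer the robot) to the side with the red lip, y along the hinge line, z up.
- tray_hinge (a point): Middle of the cover's hinge line: 75 mm to -x of the tray's origin and 64 mm above the counter; the hinge line runs along the tray's y.
- lip_edge (a point): Middle of the near, flared-up edge of the fixed red lip, 136 mm from the hinge line along the tray's x, 73 mm above the counter. The lip is 160 mm wide, reaches 24 mm on towards the tray's far wall, its underside 70 mm above the counter (4 mm over the shut cover's top face), its top 75 mm.
- flap (a joint): Cover's hinge angle, rad: 0 = flat shut, 1.57 = upright, 2.1 = fully open, leaning to the robot. Starts at 1.45 to 1.95 and stays by slight friction (0.03 N m). Over the last 0.25 rad a spring pad 30 mm from the hinge pushes it open again (about 0.13 N m when shut), so an untucked cover springs up some 0.2 rad. Resting on top of the lip it reads about 0.1.
- cover (a joint): How far the cover plate is slid out from the hinge, in the plate's own plane, m: 0 = drawn back, 0.016 = fully out (stop). Starts at 0 to 0.002. Slides stiffly (about 1 N) and stays. It has to be drawn back (under 0.004) to fold down past the lip; shut and slid out it lies beneath the lip.
- shoulder (a point): On the yellow cover plate: foot of the shoulder (hinge-facing side of the raised green block on its outer face), 75 mm from the hinge line when drawn back. Moves with the plate: x from hinge to free edge, y along the hinge, z out of the outer face (up when shut). Block 40 mm along x, 110 wide, 10 high; behind it 55 mm of flat plate, whose top is 66 mm above the counter when shut.
- cover_edge (a point): Middle of the cover plate's free edge, on its outer face, 132 mm from the hinge line when drawn back. The yellow plate is 4 mm thick, 140 mm wide, lies centred on the hinge line's height, weighs about 50 g. Axes as for the shoulder.
- pan: Fixed steel food pan, 130 x 176 mm, 87 mm high, origin at the centre of its underside; stands on the other side from the tray. Not part of the job.
- shaker: Loose steel shaker, 52 mm across, 92 mm high, origin at its underside; leave alone.
- red_sauce: Loose red sauce bottle, 56 mm across, 170 mm high, origin at its underside; leave alone.
- amber_sauce: Loose amber sauce bottle, 56 mm across, 170 mm high, origin at its underside; leave alone.
- cup: Loose paper cup, 80 mm across, 100 mm high, origin at its underside; leave alone.
- jar: Loose glass jar, 72 mm across, 85 mm high, origin at its underside; leave alone.
- bowl: Loose black bowl, 110 mm across, 50 mm high, origin at its underside; leave alone.
Not all that is in view belongs to the job. Leave any turquoise look-alike of the tray alone.

How it is judged:
On the way, in this order (a step that is already met when the one before it is completed fails the run):
1. the cover is folded down over the tray, still drawn back from the lip (value of joint flap below 0.15 rad and value of joint cover below 0.01 m), for 0.02 s.
2. the cover's edge is pushed home beneath the lip (value of joint flap below 0.06 rad and value of joint cover above 0.012 m), for 0.2 s.
At the end, for the whole second after the job is handed in: The cover lies shut (hinge under 0.06 rad), at rest, its edge slid out more than 12 mm of 16 beneath the lip, which keeps it shut with nothing touching it (all of step 2 and velocity of joint flap between -0.05 and 0.05 rad/s).
It fails at once if the shaker, a bottle, the cup, the jar or the bowl is lifted or shoved more than 25 mm (distance of any of shaker, red_sauce, amber_sauce, cup, jar, bowl from where it was at the start of the episode above 0.025 m).
It fails at once if the shaker, a bottle, the cup, the jar or the bowl is tipped over (angle between any of shaker, red_sauce, amber_sauce, cup, jar, bowl's own z axis and vertical above 0.4 rad).
It also fails if it takes over 48 s, if anything falls off the work surface, if the arm or the gripper's body presses on something with over 40 N, if the wrist force passes 120 N, or if a joint passes its speed limit or range.

## Working session

There is one attempt and no reset: what is moved stays moved. The work goes in short steps, each a Python script; the robot and the scene stay as the last script left them, time stands still between calls to the robot, and variables do not carry over. Pictures are saved under pics/ and viewed, and the job is handed in when it is done.

```bash
mkdir -p pics; ls
python3 - <<'E'
from cell import bot
import cv2
for n in ("scene","top","wrist"):
    im=bot.camera(n); cv2.imwrite(f"pics/{n}0.png",im[:,:,::-1])
    c=bot.calibration(n); print(n,c)
print(bot.read_clock(),bot.read_position(),bot.read_tool_rot())
E
```

```text
pics
scene {'mtx': array([[383.92946395,   0.        , 255.09751884],
       [  0.        , 383.92946395, 187.25202339],
       [  0.        ,   0.        ,   1.        ]]), 'k1': -0.09094188301517335, 'extrinsics': array([[-0.5675047 ,  0.82325668, -0.01366945,  0.28678802],
       [ 0.69264019,  0.46835743, -0.54853522, -0.33963019],
       [-0.4451831 , -0.32076432, -0.83601571,  1.60781241],
       [ 0.        ,  0.        ,  0.        ,  1.        ]])}
top {'mtx': array([[441.60945685,   0.        , 254.65408172],
       [  0.        , 441.60945685, 194.32875227],
       [  0.        ,   0.        ,   1.        ]]), 'k1': -0.13177893749580627, 'extrinsics': array([[-0.00493178, -0.99994817,  0.00890667,  0.00264039],
       [-0.99358565,  0.00389376, -0.11301506,  0.53591691],
       [ 0.11297452, -0.00940691, -0.99355335,  1.22310297],
       [ 0.        ,  0.        ,  0.        ,  1.        ]])}
wrist {'mtx': array([[265.950546  ,   0.        , 256.14400394],
       [  0.        , 265.950546  , 190.49548676],
       [  0.        ,   0.        ,   1.        ]]), 'k1': -0.04649588451432869, 'hand_eye': array([[ 9.99999883e-01,  4.84070544e-04, -2.41410608e-05,
         6.97050937e-05],
       [ 1.50857433e-04, -2.63535448e-01,  9.64649701e-01,
        -1.43071056e-01],
       [ 4.60596480e-04, -9.64649591e-01, -2.63535490e-01,
         6.79734956e-02],
       [ 0.00000000e+00,  0.00000000e+00,  0.00000000e+00,
         1.00000000e+00]])}
0.15 [ 0.24887952 -0.48999926  0.23068176] [ 0.60293927 -0.60235367  0.37023767 -0.36953804]
```

View pics/scene0.png

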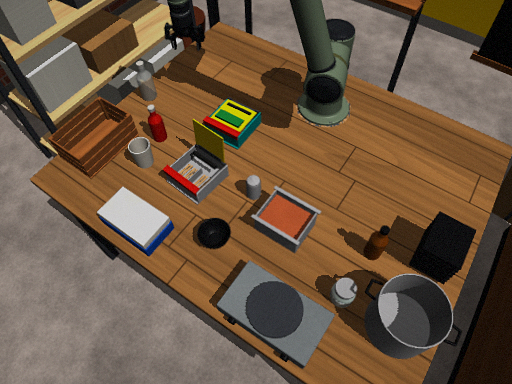

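View pics/top0.png

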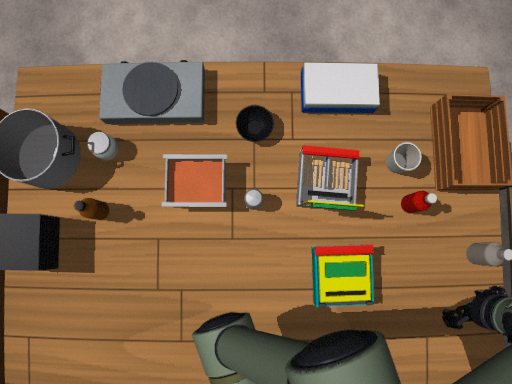

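The top view shows the steel tray at about (330,178), with its red lip on the far side at row 152 and the cover upright near row 205. The turquoise look-alike is at (343,275), the shaker at (254,198), the cup at (405,158) and the red bottle at (418,202). I'll zoom in to measure.

Run:
```python
import cv2
im=cv2.imread("pics/top0.png")[135:220,285:375]; cv2.imwrite("pics/topz.png",cv2.resize(im,None,fx=7,fy=7,interpolation=cv2.INTER_CUBIC))
im=cv2.imread("pics/scene0.png")[110:210,155:270]; cv2.imwrite("pics/scenez.png",cv2.resize(im,None,fx=6,fy=6,interpolation=cv2.INTER_CUBIC))
```

```text
(no output)
```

View pics/topz.png

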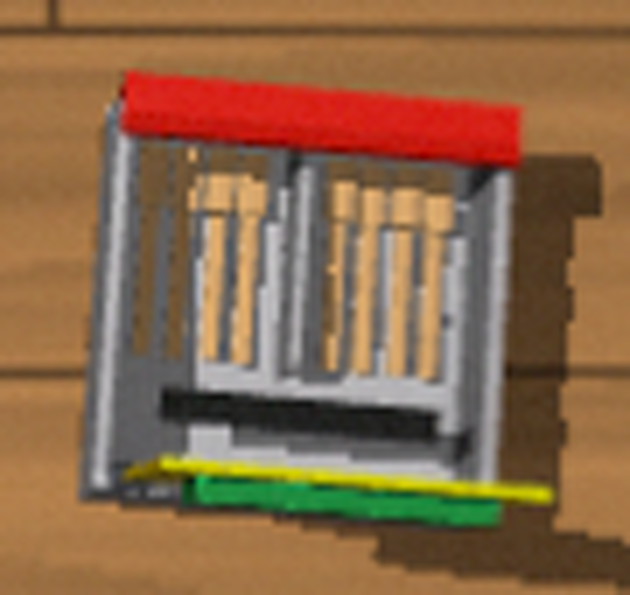

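View pics/scenez.png

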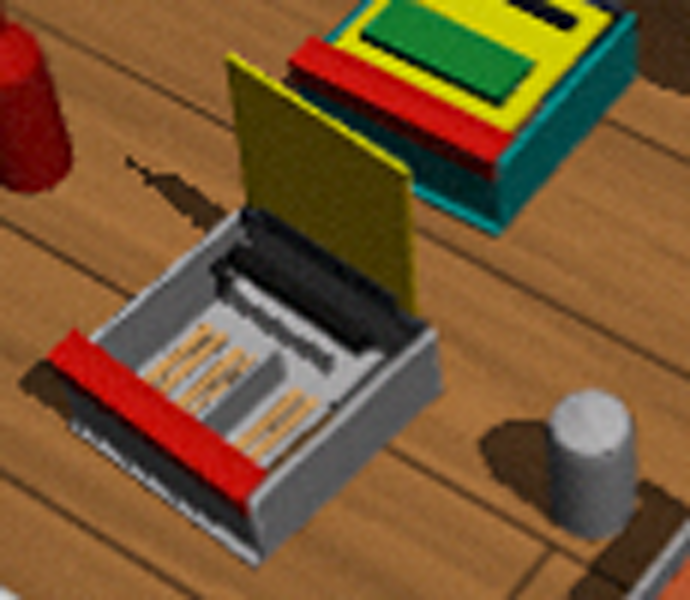

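```bash
cat > h.py <<'E'
import numpy as np, cv2
def proj(cal,P):
    P=np.atleast_2d(P); E=cal["extrinsics"]; K=cal["mtx"]
    p,_=cv2.projectPoints(P,cv2.Rodrigues(E[:3,:3])[0],E[:3,3],K,np.array([cal["k1"],0,0,0.]))
    return p[:,0]
def tray2w(t,P):
    x,y,yaw=t; P=np.atleast_2d(P); c,s=np.cos(yaw),np.sin(yaw)
    return np.c_[x+c*P[:,0]-s*P[:,1], y+s*P[:,0]+c*P[:,1], P[:,2]]
def cov(th,s,P):  # plate coords (x from hinge, y, z out of mid-plane) to tray
    P=np.atleast_2d(P); x=P[:,0]+s
    return np.c_[-.075+x*np.cos(th)-P[:,2]*np.sin(th), P[:,1], .064+x*np.sin(th)+P[:,2]*np.cos(th)]
E
cat > fit.py <<'E'
from h import *; from cell import bot
from scipy.optimize import least_squares
ct,cs=bot.calibration("top"),bot.calibration("scene")
T=lambda u,v:((u-3)/7+285,(v-3)/7+135)
S=lambda u,v:((u-2.5)/6+155,(v-2.5)/6+110)
tl=[((.085,.08,.075),T(125,72)),((.085,-.08,.075),T(522,107)),((.061,-.08,.073),T(520,165)),((.061,.08,.073),T(120,133))]
tc=[((.132,.07,.002),T(165,457)),((.132,-.07,-.002),T(553,485))]
sl=[((.061,-.08,.074),S(74,330)),((.061,.08,.074),S(267,473)),((.085,-.08,.075),S(50,355)),((.085,.08,.075),S(248,495))]
sc=[((.132,-.07,0),S(228,53)),((.132,.07,0),S(412,170))]
def res(p,full=False):
    r=[]
    for cal,l,c in((ct,tl,tc),(cs,sl,sc)):
        r.append(proj(cal,tray2w(p[:3],np.array([a for a,_ in l])))-np.array([b for _,b in l]))
        r.append(proj(cal,tray2w(p[:3],cov(p[3],0.001,np.array([a for a,_ in c]))))-np.array([b for _,b in c]))
    return np.vstack(r) if full else np.vstack(r).ravel()
o=least_squares(res,[.55,-.2,0,1.6],loss='soft_l1')
print(o.x.round(4)); print(res(o.x,True).round(1))
E
python3 fit.py
```

```text
[ 0.5767 -0.2059 -0.0853  1.6161]
[[ 0.1  0.2]
 [ 0.1  0.1]
 [-0.2  0.4]
 [ 0.2  0.1]
 [-0.3  1.1]
 [ 0.3  0.1]
 [ 0.6  0.3]
 [ 0.7  0.2]
 [-0.4  0.2]
 [-1.2  1. ]
 [-0.2  0.7]
 [-0.7  0.6]]
```

Run:
```python
from h import *; from cell import bot
from scipy.spatial.transform import Rotation as R
q=bot.read_tool_rot(); print(R.from_quat(np.r_[q[1:],q[0]]).as_matrix().round(2))
t=(.5767,-.2059,-.0853)
c,s=np.cos(t[2]),np.sin(t[2]); ex=np.array([c,s,0]);
for sg in(1,-1):
    y=np.array([0,0,-1.]); z=sg*ex; x=np.cross(y,z)
    qq=R.from_matrix(np.c_[x,y,z]).as_quat(); qq=np.r_[qq[3],qq[:3]]; print(sg,qq)
    for P in ((-.14,0,.25),(-.14,0,.15),(.03,0,.066)):
        print(bot.solve_ik(tray2w(t,P)[0],qq))
```

```text
[[ 0.45 -0.    0.89]
 [-0.89  0.    0.45]
 [-0.   -1.    0.  ]]
1 [ 0.47822678 -0.47822678  0.52086385 -0.52086385]
[-0.57205976  0.18047366 -0.3384254   1.05189727  0.          2.65483289]
[-0.57205976  0.27134059 -0.49666108  0.80279465  0.          2.65483289]
[-0.44600857  0.63374343 -0.14323193  0.79382096  0.          2.78088408]
-1 [-0.52086385  0.52086385  0.47822678 -0.47822678]
[-0.57205976  0.18047366 -0.3384254   1.05189727  0.         -0.48675976]
[-0.57205976  0.27134059 -0.49666108  0.80279465  0.         -0.48675976]
[-0.44600857  0.63374343 -0.14323193  0.79382096  0.         -0.36070857]
```

```bash
cat >> h.py <<'E'
t=(.5767,-.2059,-.0853)
Q=np.array([ 0.47822678,-0.47822678,0.52086385,-0.52086385])
def W(P): return tray2w(t,P)[0]
E
python3 - <<'E'
from h import *; from cell import bot
bot.set_gripper(0.0)
p=bot.read_position(); bot.move_linear(np.array([p[0],p[1],.33]),speed=.2)
bot.move_pose(W((-.155,0,.26)),Q)
bot.move_linear(W((-.155,0,.165)),speed=.15)
print(bot.read_clock(),bot.read_position(),bot.read_ft_force())
cv2.imwrite("pics/s1.png",bot.camera("scene")[60:260,100:350,::-1].repeat(3,0).repeat(3,1))
cv2.imwrite("pics/w1.png",bot.camera("wrist")[:,:,::-1])
E
```

```text
3.6667 [ 0.42265139 -0.19333651  0.16557888] [ 0.63986576 -0.72084569  1.65939387]
```

View pics/s1.png

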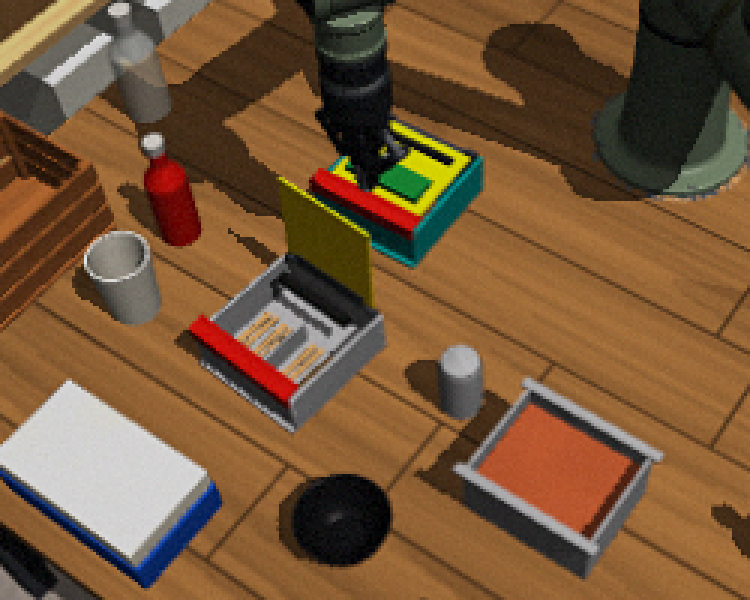

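View pics/w1.png

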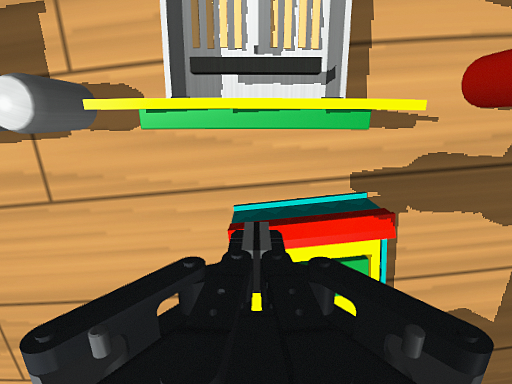

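The wrist view shows the plate spanning columns 84–427 and the block 142–370. Both are centred on the fingers at column 256, and nothing has been disturbed. Now I'll fold the cover by pushing on the block's outer face.

Run:
```python
from h import *; from cell import bot
f=lambda th: W(cov(th,0,(.095,0,.012))[0]-np.array([.011,0,0]))
for th in np.arange(1.6,0.44,-.115):
    bot.move_linear(f(th),speed=.08)
    print(th.round(2),bot.read_ft_force().round(1))
print(bot.read_clock(),bot.read_position(),f(th))
cv2.imwrite("pics/s2.png",bot.camera("scene")[60:260,100:350,::-1].repeat(3,0).repeat(3,1))
cv2.imwrite("pics/w2.png",bot.camera("wrist")[:,:,::-1])
```

```text
1.6 [ 0.8  0.4 -0.6]
1.48 [-0.8  0.2  0. ]
1.37 [ 0.7  0.7 -0.3]
1.26 [-0.2  0.5  0.2]
1.14 [-1.   0.3 -0.8]
1.03 [1.  0.2 0.3]
0.91 [-0.2 -0.   0.7]
0.8 [-0.4 -0.1  0.1]
0.68 [-0.5 -0.3 -0.7]
0.57 [-0.5  0.3 -0.1]
0.45 [-0.   0.4  0.9]
7.5167 [ 0.57086905 -0.20523757  0.11545395] [ 0.57104353 -0.20541633  0.11612709]
```

View pics/s2.png

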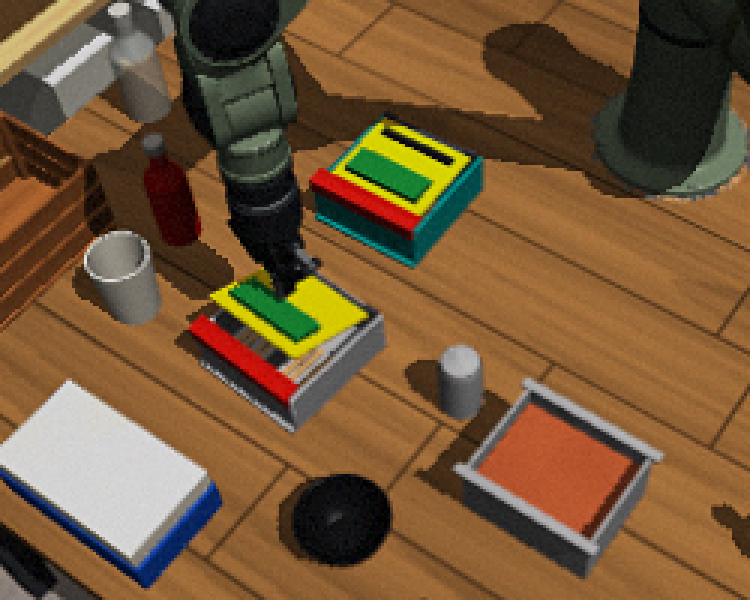

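View pics/w2.png

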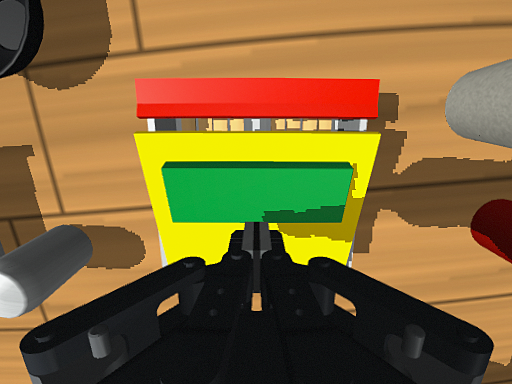

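```bash
cat > wf.py <<'E'
from h import *
from scipy.spatial.transform import Rotation as R
from scipy.optimize import least_squares
def wcal(bot,pos,q):
    T=np.eye(4); T[:3,:3]=R.from_quat(np.r_[q[1:],q[0]]).as_matrix(); T[:3,3]=pos
    c=dict(bot.calibration("wrist")); c["extrinsics"]=np.linalg.inv(T@c["hand_eye"]); return c
E
python3 - <<'E'
from wf import *; from cell import bot
c=wcal(bot,bot.read_position(),bot.read_tool_rot())
m=[((.132,.07,.002),(134,133)),((.132,-.07,.002),(380,132)),((.115,.055,.012),(163,162.5)),((.115,-.055,.012),(352,162.5)),((.075,.055,.012),(174,222)),((.075,-.055,.012),(343,222))]
lip=[((.061,.08,.073),(137,118)),((.061,-.08,.073),(379,117)),((.085,.08,.075),(136,79)),((.085,-.08,.075),(379,80))]
def res(p):
    tt=np.add(t,[p[2],p[3],p[4]])
    a=proj(c,tray2w(tt,cov(p[0],p[1],np.array([x for x,_ in m]))))-np.array([x for _,x in m])
    b=proj(c,tray2w(tt,np.array([x for x,_ in lip])))-np.array([x for _,x in lip])
    return np.vstack([a,b]).ravel()
o=least_squares(res,[.4,.001,0,0,0],x_scale=[.1,.001,.001,.001,.01]); print(o.x.round(4)); print(o.fun.reshape(-1,2).round(1))
E
```

```text
[ 0.2901  0.0023  0.002  -0.0005  0.0023]
[[ 2.  -1.7]
 [-0.5 -1.2]
 [-1.1  2.9]
 [ 1.7  2.6]
 [-0.5 -1.5]
 [-1.  -1.8]
 [ 3.3 -0.6]
 [-4.3  0. ]
 [-0.7  0.8]
 [ 0.6 -0.6]]
```

Run:
```python
from wf import *; from cell import bot
bot.move_linear(W((-.006,0,.135)),speed=.1)
bot.move_linear(W((-.026,0,.13)),speed=.1)
bot.move_linear(W((-.026,0,.09)),speed=.08)
print(bot.read_ft_force().round(1))
h=bot.move_linear(W((-.027,0,.060)),speed=.03,until_force=7)
print(h,bot.read_clock(),bot.read_position(),bot.read_ft_force().round(1))
cv2.imwrite("pics/w3.png",bot.camera("wrist")[:,:,::-1])
cv2.imwrite("pics/s3.png",cv2.resize(bot.camera("scene")[110:210,155:270,::-1],None,fx=6,fy=6,interpolation=cv2.INTER_CUBIC))
```

```text
[-0.1 -0.5  0.7]
True 9.75 [ 0.55068095 -0.20383652  0.06582024] [-1.9  0.8  7.1]
```

View pics/w3.png

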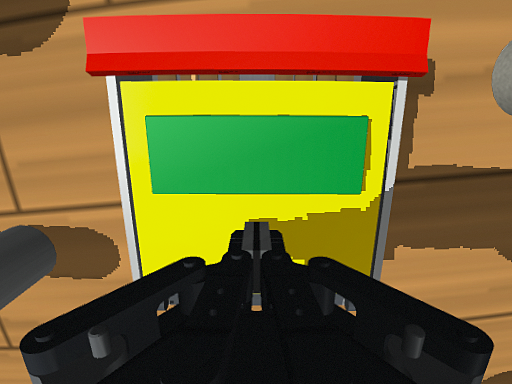

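View pics/s3.png

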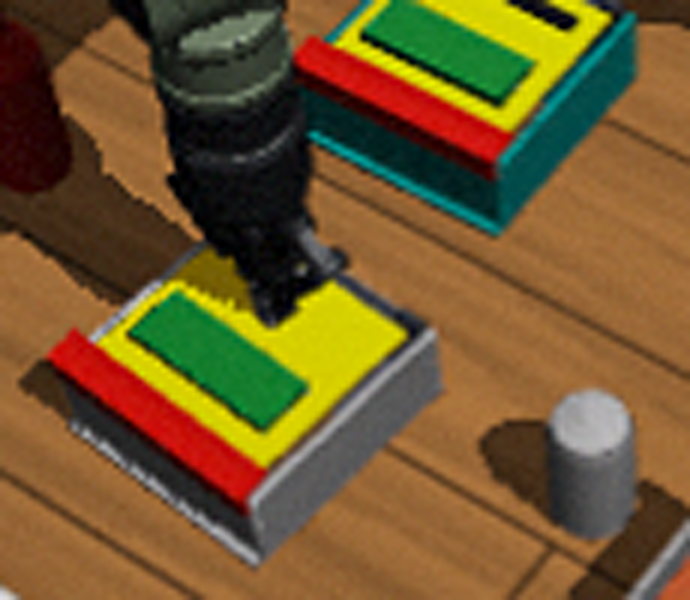

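The wrist view shows the plate flat: free edge at row 81, a small gap to the red lip at row 76, block at rows 116–193. The tip height of 65.8 mm matches the shut cover's 66 mm. Next I'll hold it down and push the shoulder.

Run:
```python
from wf import *; from cell import bot
h=bot.move_linear(W((-.013,0,.0645)),speed=.03); print(bot.read_position(),bot.read_ft_force().round(1))
h=bot.move_linear(W((.016,0,.0645)),speed=.025,until_force=18)
p=bot.read_position()
print(h,bot.read_clock(),p,bot.read_ft_force().round(1), (p[:2]-np.array(t[:2]))@[np.cos(t[2]),np.sin(t[2])])
cv2.imwrite("pics/w4.png",bot.camera("wrist")[:,:,::-1])
cv2.imwrite("pics/s4.png",cv2.resize(bot.camera("scene")[110:210,155:270,::-1],None,fx=6,fy=6,interpolation=cv2.INTER_CUBIC))
```

```text
[ 0.56371942 -0.2050077   0.06540215] [-2.7  0.7 10.4]
True 11.425 [ 0.58323714 -0.20656958  0.06457316] [-3.3  1.5 11.2] 0.0065704216556463566
```

View pics/w4.png

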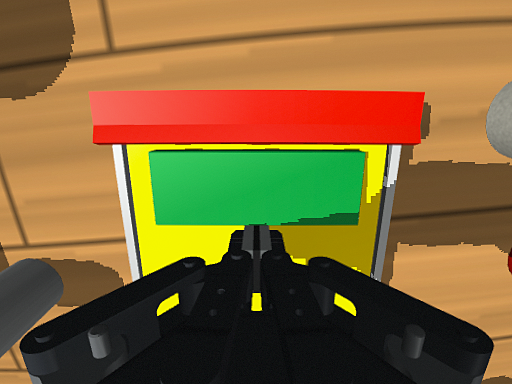

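View pics/s4.png

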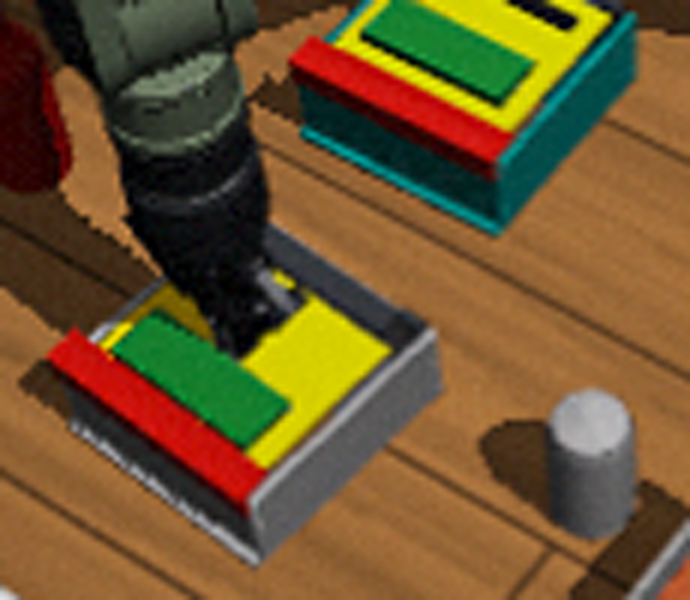

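The block's far edge (row 150) is now almost at the lip (row 144). The force trip came 17 mm past the shoulder's start, so the plate is at its stop. I'll lift straight off and check.

Run:
```python
from wf import *; from cell import bot
p=bot.read_position()
bot.move_linear(np.array([p[0],p[1],.16]),speed=.08)
bot.move_linear(W((-.05,0,.2)),speed=.15); bot.wait(.3)
pos,q=bot.read_position(),bot.read_tool_rot(); np.savez("p5.npz",pos=pos,q=q)
cv2.imwrite("pics/w5.png",bot.camera("wrist")[:,:,::-1])
cv2.imwrite("pics/s5.png",cv2.resize(bot.camera("scene")[110:210,155:270,::-1],None,fx=6,fy=6,interpolation=cv2.INTER_CUBIC))
print(bot.read_clock(),bot.read_ft_force().round(1))
```

```text
13.8833 [-0.5 -0.3 -0.3]
```

View pics/w5.png

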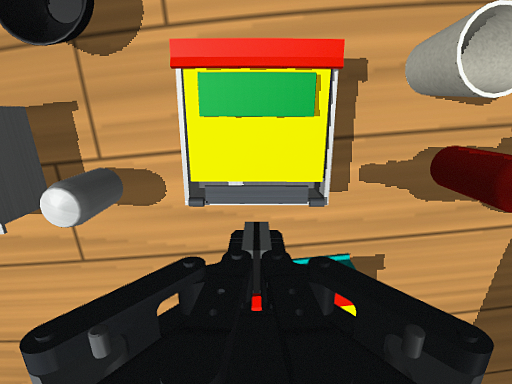

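View pics/s5.png

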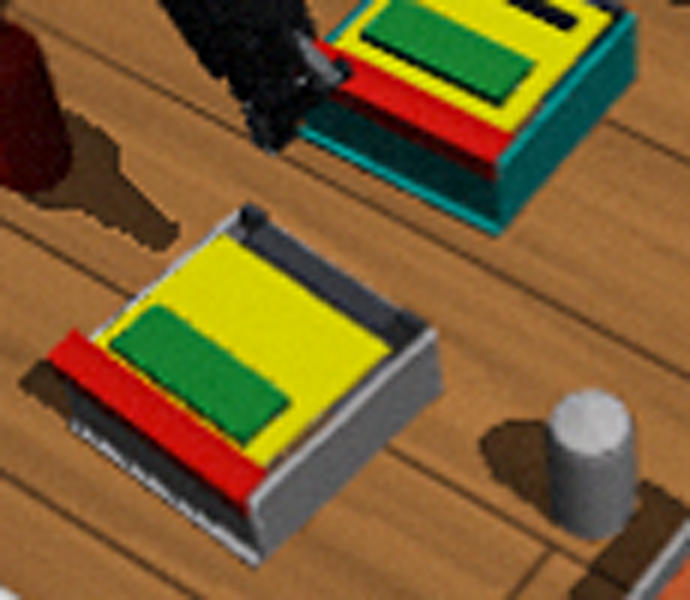

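Run:
```python
from wf import *; from cell import bot
d=np.load("p5.npz"); c=wcal(bot,d["pos"],d["q"])
m=[((.115,.055,.012),(198,72)),((.115,-.055,.012),(317,72.5)),((.075,.055,.012),(203,117)),((.075,-.055,.012),(316,115)),((.02,.07,.002),(189,183)),((.02,-.07,.002),(324,182))]
lip=[((.061,.08,.073),(172,68)),((.061,-.08,.073),(343,67)),((.085,.08,.075),(170,40)),((.085,-.08,.075),(344,40))]
def res(p):
    tt=np.add(t,[p[2],p[3],p[4]])
    a=proj(c,tray2w(tt,cov(p[0],p[1],np.array([x for x,_ in m]))))-np.array([x for _,x in m])
    b=proj(c,tray2w(tt,np.array([x for x,_ in lip])))-np.array([x for _,x in lip])
    return np.vstack([a,b]).ravel()
o=least_squares(res,[.02,.01,0,0,0],x_scale=[.1,.001,.001,.001,.01]); print(o.x.round(4)); print(o.fun.reshape(-1,2).round(1))
```

```text
[ 0.0329  0.0134  0.0015 -0.001   0.0035]
[[-0.3  3.8]
 [ 0.5  2.9]
 [-2.6  3.4]
 [-1.   5. ]
 [ 2.5 -9.5]
 [-0.  -9. ]
 [ 0.5  0.3]
 [-0.4  0.7]
 [-0.1 -0.1]
 [ 1.1 -0.7]]
```

Run:
```python
from wf import *; from cell import bot
d=np.load("p5.npz"); c=wcal(bot,d["pos"],d["q"])
m=[((.115,.055,.012),(198,72)),((.115,-.055,.012),(317,72.5)),((.075,.055,.012),(203,117)),((.075,-.055,.012),(316,115))]
lip=[((.061,.08,.073),(172,68)),((.061,-.08,.073),(343,67)),((.085,.08,.075),(170,40)),((.085,-.08,.075),(344,40))]
for th in(0,.03,.05,.1):
  def res(p):
    tt=np.add(t,[p[1],p[2],p[3]])
    a=proj(c,tray2w(tt,cov(th,p[0],np.array([x for x,_ in m]))))-np.array([x for _,x in m])
    b=proj(c,tray2w(tt,np.array([x for x,_ in lip])))-np.array([x for _,x in lip])
    return np.vstack([a,b]).ravel()
  o=least_squares(res,[.01,0,0,0],x_scale=[.001,.001,.001,.01]); print(th,o.cost,o.x.round(4)); 
print(o.fun.reshape(-1,2).round(1))
```

```text
0 5.195158860612041 [ 0.0167  0.0015 -0.0014  0.007 ]
0.03 6.486893652881911 [ 0.0167  0.0015 -0.0014  0.007 ]
0.05 8.867115862763383 [ 0.0168  0.0015 -0.0014  0.007 ]
0.1 20.46950212663447 [ 0.0172  0.0015 -0.0014  0.0069]
[[-2.3 -0.3]
 [ 3.1 -1.7]
 [-3.7  0.9]
 [ 1.   2. ]
 [ 0.7  0.5]
 [-0.1  0.3]
 [ 0.   0.2]
 [ 1.3 -1.1]]
```

Measured on the block and lip alone, the slide is about 16.7 mm (its stop is at 16) and the angle is close to 0. Handing the job in.

Run:
```python
from cell import bot
bot.close_job()
```

```text
the job is handed in; nothing more can be done
```

The cutlery tray is shut: the cover is folded over, its edge is home beneath the red lip, and it stays down with nothing touching it. I handed the job in at about 14 s of robot time; no verdict is reported.

**How it went:**
- I found the tray and the cover angle (about 1.62 rad) from the top and scene pictures.
- With the fingers shut, I folded the cover down by pushing on the green block.
- I then pressed the flat plate down to 66 mm height, while a gap to the lip still showed.
- Last, I pushed the shoulder along until the force tripped at the end of the slide.

**Last checks:**
- After lifting off, the wrist and scene pictures showed the cover lying flat under the lip.
- A fit to the block and lip gave a slide of about 16.7 mm (the stop is at 16) and an angle that best fits near 0. A reading of about 0.1, as if resting on the lip, fitted clearly worse.
- The shaker looked unmoved in the last scene close-up. I did not measure the other loose things afterwards, but there was no sign of contact with any of them.

**One disagreement:** an earlier fit that also used the plate's hinge-side edge gave only 13.4 mm of slide, with errors of up to 9 pixels. I had assumed where that edge lies and the picture did not match it, so I left those points out. Even 13.4 mm would be over the 12 mm needed.

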